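# Lids back on their own clay pots

### The job

The lids of the four little clay pots on the counter got mixed up: put them right, so that every pot wears the lid of its own colour, sitting flat with its plug down in the mouth. The bare blue tile is free for parking a lid on the way. Set the lids down gently rather than dropping them, and leave the pots and the glass cruet standing where they are.

Things in the scene. Friction and masses are not known exactly. Their poses are not given: they have to be found in the camera images.
- lid_green_knob (a point): The green-glazed clay lid, 47 mm high, about 0.14 kg. Point: middle of its knob, 32 mm above the underside, z up. Knob: upright stub, diameter 24 mm, from 17 to 47 mm above the underside; grasp it from above. Round it a flat dome and disc, diameter 80 mm, the disc's lower face at 7 mm; under that a plug, diameter 46 mm, 7 mm deep, which hangs in a pot's mouth. On a flat surface the lid stands level on its plug.
- lid_black_knob (a point): The black clay lid, 47 mm high, about 0.14 kg. Point: middle of its knob, 32 mm above the underside, z up. Knob: upright stub, diameter 24 mm, from 17 to 47 mm above the underside; grasp it from above. Round it a flat dome and disc, diameter 80 mm, the disc's lower face at 7 mm; under that a plug, diameter 46 mm, 7 mm deep, which hangs in a pot's mouth. On a flat surface the lid stands level on its plug.
- lid_red_knob (a point): The brick-red (terracotta) clay lid, 47 mm high, about 0.14 kg. Point: middle of its knob, 32 mm above the underside, z up. Knob: upright stub, diameter 24 mm, from 17 to 47 mm above the underside; grasp it from above. Round it a flat dome and disc, diameter 80 mm, the disc's lower face at 7 mm; under that a plug, diameter 46 mm, 7 mm deep, which hangs in a pot's mouth. On a flat surface the lid stands level on its plug.
- lid_yellow_knob (a point): The yellow-ochre clay lid, 47 mm high, about 0.14 kg. Point: middle of its knob, 32 mm above the underside, z up. Knob: upright stub, diameter 24 mm, from 17 to 47 mm above the underside; grasp it from above. Round it a flat dome and disc, diameter 80 mm, the disc's lower face at 7 mm; under that a plug, diameter 46 mm, 7 mm deep, which hangs in a pot's mouth. On a flat surface the lid stands level on its plug.
- pot_green: The green-glazed clay pot, home of the green lid; loose, about 0.55 kg, round belly 111 mm in diameter (120 mm over its two ears). Origin: centre of its underside, z up. Flat rim 80 mm above the origin, mouth 62 mm in diameter (8 mm of play round a lid's plug). A seated lid's disc lies on the rim, its knob's middle 105 mm above the origin. At the start it wears one of the four lids.
- pot_black: The black clay pot, home of the black lid; loose, about 0.55 kg, round belly 111 mm in diameter (120 mm over its two ears). Origin: centre of its underside, z up. Flat rim 80 mm above the origin, mouth 62 mm in diameter (8 mm of play round a lid's plug). A seated lid's disc lies on the rim, its knob's middle 105 mm above the origin. At the start it wears one of the four lids.
- pot_red: The brick-red (terracotta) clay pot, home of the red lid; loose, about 0.55 kg, round belly 111 mm in diameter (120 mm over its two ears). Origin: centre of its underside, z up. Flat rim 80 mm above the origin, mouth 62 mm in diameter (8 mm of play round a lid's plug). A seated lid's disc lies on the rim, its knob's middle 105 mm above the origin. At the start it wears one of the four lids.
- pot_yellow: The yellow-ochre clay pot, home of the yellow lid; loose, about 0.55 kg, round belly 111 mm in diameter (120 mm over its two ears). Origin: centre of its underside, z up. Flat rim 80 mm above the origin, mouth 62 mm in diameter (8 mm of play round a lid's plug). A seated lid's disc lies on the rim, its knob's middle 105 mm above the origin. At the start it wears one of the four lids.
- tile: A square blue glazed tile that serves as a pot stand, 120 by 120 mm, its flat top 10 mm above the counter, fixed. Origin: centre of its underside, z up. Bare at the start: a free spot for a lid.
- cruet_center (a point): A small glass cruet with a steel twist cap, a bystander, loose, 124 mm high, diameter 60 mm. Point: half-way up, 62 mm above its underside. Pots, tile and cruet stand at least 140 mm apart, centre to centre. Outside the work: blue bowls (far right), a steamer 175 mm high (far left) and a low spoon rest with a spatula (left, +y).

How it is judged:
At the end, for the whole second after the job is handed in: Each lid sits on the pot of its colour: axes within 10 mm, knob middle 101 to 108 mm above the pot's underside (plug in the mouth), tilted under 0.06 rad. Every pot stands upright (0.06 rad) within 30 mm of its first place. All is released and at rest (horizontal distance between lid_green_knob and pot_green below 0.01 m and z of lid_green_knob in the frame of pot_green between 0.101 and 0.108 m and angle between each of lid_green_knob, pot_green, lid_black_knob, pot_black, lid_red_knob, pot_red, lid_yellow_knob, pot_yellow's own z axis and vertical below 0.06 rad and distance of each of pot_green, pot_black, pot_red, pot_yellow from where it was at the start of the episode below 0.03 m and linear speed of each of lid_green, pot_green, lid_black, pot_black, lid_red, pot_red, lid_yellow, pot_yellow below 0.02 m/s and horizontal distance between lid_black_knob and pot_black below 0.01 m and z of lid_black_knob in the frame of pot_black between 0.101 and 0.108 m and horizontal distance between lid_red_knob and pot_red below 0.01 m and z of lid_red_knob in the frame of pot_red between 0.101 and 0.108 m and horizontal distance between lid_yellow_knob and pot_yellow below 0.01 m and z of lid_yellow_knob in the frame of pot_yellow between 0.101 and 0.108 m); the robot touches nothing.
It fails at once if a pot is shoved more than 30 mm from its place or tipped (distance of any of pot_green, pot_black, pot_red, pot_yellow from where it was at the start of the episode above 0.03 m or angle between any of pot_green, pot_black, pot_red, pot_yellow's own z axis and vertical above 0.3 rad).
It fails at once if the cruet is shoved more than 30 mm or tipped over (distance of cruet_center from where it was at the start of the episode above 0.03 m or angle between cruet_center's own z axis and vertical above 0.4 rad).
It fails at once if a lid is dropped: it moves faster than 0.7 m/s (a fall of some 25 mm) while nothing holds it ((linear speed of lid_green above 0.7 m/s and contact force between the fingers and lid_green below 0.05 N) or (linear speed of lid_black above 0.7 m/s and contact force between the fingers and lid_black below 0.05 N) or (linear speed of lid_red above 0.7 m/s and contact force between the fingers and lid_red below 0.05 N) or (linear speed of lid_yellow above 0.7 m/s and contact force between the fingers and lid_yellow below 0.05 N)).
It also fails if it takes over 115 s, if anything falls off the work surface, if the arm or the gripper's body presses on something with over 40 N, if the wrist force passes 120 N, or if a joint passes its speed limit or range.

### The arm

A 6-joint arm with a two-finger parallel gripper is mounted at the origin on the work surface. World frame = base frame: x ahead of the robot, y to its left, z up, the work surface at z = 0. Lengths are in m, angles in rad, forces in N, time in s.
With the tool pointing down it reaches from about 0.35 to 0.85 m from the base axis. Payload 8.1 kg.
Tool frame: the origin (TCP) lies between the finger pads; the fingertips stand 11 mm ahead of it and the grasp point (between the pads) lies 8 mm behind it (tips_ahead is the z of the fingertips in the tool frame, in m); z points along the fingers, y is the line along which they close (so a half turn about z gives the same grasp; the last joint's range is limited). The gripper opens to 93 mm and grips with 3 to 60 N. Pads are 15 mm wide; open, the fingers measure 128 mm over their backs; the gripper's body (75 mm by 188 mm) begins 65 mm behind the grasp point.
Start: joints at [1.136, 0.13, 1.488, -0, 1.523, -0.085], TCP at [0.206, 0.564, 0.23] pointing down, gripper open.
Joint ranges: [-2.96, 2.96], [-0.89, 2.26], [0.02, 2.5], [-1.34, 4.48], [0, 2.73], [-2.66, 2.66]. Speed limits (rad/s): [2.39, 2.39, 2.79, 3.14, 3.14, 3.14].

### API

Orientations are given as a rotation vector (axis times angle).
In Python, from plant import read_state, read_camera, close_job, tips_ahead gives the robot as it stands. The module is installed in compiled form; this text tells all that it offers.
- The arm moves only by the tool move_arm, never from a script. Its argument "plan" is a list of rows, each a list of 7 numbers: the turn, a rotation vector about the tool's x, y, z in units of 6 degrees (1.0 is 6 degrees), then the shift along the tool's x, y, z in units of 25 mm (1.0 is 25 mm), then the finger opening in mm, from 0 to 93. A call has exactly 10 rows; each row shifts and turns the commanded pose from where the row before left it, along the tool's axes as they then stand; what a row does not reach is not made up. A row lasts 1/10 s, in which the tool goes at most 50 mm and 8.59 degrees, less where a joint would pass 70% of its speed; a pose out of reach is approached as far as the arm can. A call is refused whole if a number of a shift passes 1 or a number of a turn 1, either way. A call with a gripper value outside its range is refused whole. The fingers move at their own pace and stop on an object; "force" is the grip in N (left out, the last holds). Time passes only in rows, so rows that do not move let the fingers close, or fill a call up. It gives the time, the measured TCP pose, the force, the opening and the grip force at its end, in the units of the state.
- read_state(): the state, without advancing time (a new reading comes with each control period).
- read_camera(name): name is "side" or "top"; returns a dict with "frame" (480x640x3 uint8, red, green, blue), "z_map" (480x640 float32, m along the optical axis (not along the pixel's ray), 0 where there is no reading), "fx", "fy", "cx", "cy" (pixels), "distortion" ([k1, k2, p1, p2, k3] as OpenCV has them; the pictures are not rectified), "rvec" (rotation vector, rad) and "tvec" (3), from world to camera coordinates, as OpenCV has them. Camera axes: x right, y down, z forward; pixel columns grow to the right and rows downward; lengths in m; the calibration is good to about 2 mm. A picture is of the moment at which its call begins.
- close_job(): hands the job in; it is judged then, once.
The state is a dict: "t": time; "q": joint angles; "dq": joint speeds; "joint_torque": joint torques, N m; "tool_pos": TCP position; "orientation": TCP orientation; "force": force on the tool from outside, world axes, zero at the start; "wrist_torque": the same for the moment, N m; "opening": finger opening in m; "gripper_force": force on a finger pad.
Only numpy, scipy, OpenCV 4.12 (cv2) and the standard library are available. Lean on these libraries where they do the work, as an engineer would, in place of code of your own. Each camera call takes 0.05 s, during which the arm holds its last target. There are 200 camera calls.

## Working session

There is one attempt and no reset: what is moved stays moved. The work goes in short steps, Python scripts to look and compute and a tool call to move; the robot and the scene stay as the last step left them, time stands still between calls to the robot, and variables do not carry over. Pictures are saved under pics/ and viewed, at most 14 in all, crops included, and the job is handed in when it is done.

Besides the shell and the picture viewer there is one more tool, called in YAML: its name, and indented under it one key for each argument. move_arm: Moves the arm, as the interface text tells. Its arguments: {"type":"object","properties":{"plan":{"type":"array","items":{"type":"array","items":{"type":"number"}}},"force":{"type":"number"}},"required":["plan"]}

```bash
mkdir -p pics; cat > h.py <<'E'
import numpy as np, cv2
from plant import read_state, read_camera, close_job, tips_ahead
def cloud(d):
    h,w=d["z_map"].shape
    u,v=np.meshgrid(np.arange(w),np.arange(h))
    K=np.array([[d["fx"],0,d["cx"]],[0,d["fy"],d["cy"]],[0,0,1.]])
    n=cv2.undistortPoints(np.stack([u,v],-1).reshape(-1,1,2).astype(np.float64),K,np.array(d["distortion"],float)).reshape(h,w,2)
    z=d["z_map"].astype(float)
    c=np.dstack([n*z[...,None],z])
    R=cv2.Rodrigues(np.array(d["rvec"],float))[0]
    p=(c-np.array(d["tvec"],float).reshape(3))@R
    p[z==0]=np.nan
    return p
E
python3 - <<'E'
from h import *
for n in("top","side"):
    d=read_camera(n); cv2.imwrite(f"pics/{n}0.png",d["frame"][...,::-1]); np.save(n+"0.npy",cloud(d))
    R=cv2.Rodrigues(np.array(d["rvec"],float))[0]; print(n,-R.T@np.array(d["tvec"]).reshape(3),d["fx"])
s=read_state(); print({k:np.round(v,3) for k,v in s.items()}); print(tips_ahead)
print(cv2.Rodrigues(np.array(s["orientation"]))[0].round(3))
E
```

```text
top [ 0.4652466  -0.00827641  0.75295804] 443.3191807248702
side [0.54817106 0.54016199 0.69365034] 494.13237097369176
{'t': np.float64(0.1), 'q': array([ 1.136,  0.131,  1.489,  0.   ,  1.523, -0.085]), 'dq': array([ 0.   , -0.001, -0.002, -0.001, -0.001,  0.   ]), 'joint_torque': array([ 0.0000e+00, -5.6135e+01, -4.9309e+01,  7.7000e-02,  2.9000e-02,
       -0.0000e+00]), 'tool_pos': array([0.205, 0.563, 0.229]), 'orientation': array([-5.470e-01, -3.093e+00,  2.000e-03]), 'force': array([0.309, 0.333, 0.416]), 'wrist_torque': array([ 0.02 ,  0.014, -0.001]), 'gripper_force': np.float64(0.0), 'opening': np.float64(0.093)}
0.011
[[-0.939  0.343 -0.001]
 [ 0.343  0.939 -0.001]
 [ 0.    -0.002 -1.   ]]
```

View pics/top0.png

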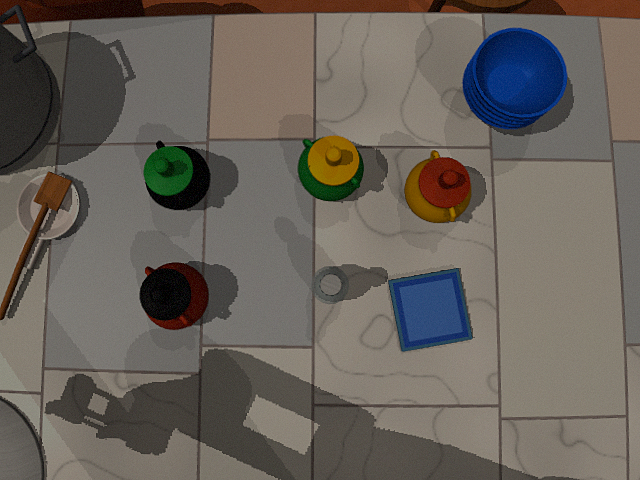

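View pics/side0.png

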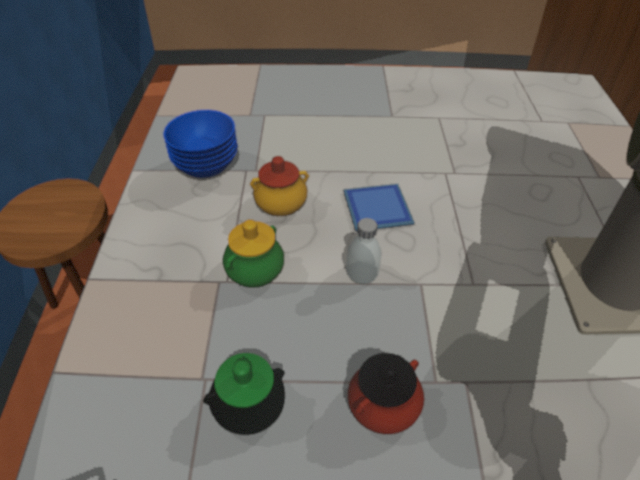

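The top view shows green lid on black pot (knob at about 162,165), yellow on green (335,155), red on yellow (450,178) and black on red (160,293). The tile is at (430,310) and the cruet at (331,284). The side view agrees. My plan is red→tile, yellow→yellow, green→green, black→black, then red→red.

```bash
cat >> h.py <<'E'
def near(p,c,zlo,zhi,r):
    m=(np.hypot(p[...,0]-c[0],p[...,1]-c[1])<r)&(p[...,2]>zlo)&(p[...,2]<zhi)
    return p[m]
def circ(q):
    # algebraic circle fit
    A=np.c_[2*q[:,:2],np.ones(len(q))]; s=np.linalg.lstsq(A,(q[:,:2]**2).sum(1),rcond=None)[0]
    return s[0],s[1],np.sqrt(s[2]+s[0]**2+s[1]**2)
E
python3 - <<'E'
from h import *
P={n:np.load(n+"0.npy") for n in("top","side")}
px=dict(G_on_black=(162,162),Y_on_green=(335,153),R_on_yellow=(450,177),K_on_red=(163,290),tile=(430,310),cruet=(331,284))
from scipy.optimize import least_squares
for k,(u,v) in px.items():
    c=P["top"][v,u]; print(k,c.round(3))
    for n in P:
        if k in("tile",):
            q=near(P[n],c,0.006,0.016,.075); print(n,len(q),(q.min(0)+q.max(0))[:2]/2,np.median(q[:,2]))
            print(cv2.minAreaRect((q[:,:2]*1000).astype(np.float32)))
        elif k=="cruet":
            q=near(P[n],c,.03,.14,.05); print(n,len(q),circ(q),q[:,2].max())
        else:
            t=near(P[n],c,.119,.135,.03); w=near(P[n],c,.1,.117,.03);d=near(P[n],c,.085,.098,.06)
            b=near(P[n],c,.015,.07,.1)
            f=least_squares(lambda s:np.hypot(b[:,0]-s[0],b[:,1]-s[1])-np.sqrt(np.clip(s[2]**2-(b[:,2]-s[3])**2,1e-6,None)),[c[0],c[1],.055,.04],loss="soft_l1",f_scale=.002).x if len(b)>50 else None
            print(n,"top",len(t),((t.min(0)+t.max(0))/2).round(4) if len(t) else 0,np.median(t[:,2]).round(4),"knob",len(w),np.round(circ(w),4) if len(w)>5 else 0,"disc",((d.min(0)+d.max(0))/2).round(4),np.round(np.ptp(d,0),3),"belly",len(b),np.round(f,4))
E
```

```text
G_on_black [0.65 0.23 0.12]
top top 38 [0.6444 0.2322 0.1203] 0.1196 knob 130 [0.6458 0.2326 0.0102] disc [0.6467 0.2339 0.0915] [0.078 0.076 0.013] belly 1420 [0.6482 0.2354 0.0543 0.0262]
side top 119 [0.6481 0.2349 0.1208] 0.1202 knob 116 [0.6489 0.2343 0.011 ] disc [0.6493 0.2342 0.0915] [0.079 0.079 0.013] belly 2151 [0.6509 0.2348 0.0548 0.0278]
Y_on_green [ 0.663 -0.028  0.118]
top top 50 [ 0.6623 -0.0266  0.1204] 0.1195 knob 109 [ 0.6628 -0.0258  0.0107] disc [ 0.6619 -0.026   0.0914] [0.077 0.077 0.013] belly 1282 [ 0.6641 -0.0226  0.0547  0.026 ]
side top 62 [ 0.6648 -0.0258  0.1206] 0.1202 knob 114 [ 0.6646 -0.0252  0.0108] disc [ 0.6651 -0.0249  0.0915] [0.079 0.078 0.013] belly 1620 [ 0.6658 -0.0239  0.055   0.0279]
R_on_yellow [ 0.627 -0.196  0.118]
top top 29 [ 0.6274 -0.1967  0.1199] 0.1194 knob 145 [ 0.627  -0.1963  0.0104] disc [ 0.6277 -0.1972  0.0913] [0.075 0.078 0.013] belly 1398 [ 0.6279 -0.2009  0.0544  0.0261]
side top 25 [ 0.6308 -0.1964  0.1204] 0.1198 knob 98 [ 0.63   -0.1966  0.0106] disc [ 0.6296 -0.1947  0.0914] [0.079 0.078 0.013] belly 1394 [ 0.6297 -
[... 311 characters left out ...]
915] [0.079 0.078 0.013] belly 2088 [0.4524 0.2311 0.0547 0.0276]
tile [ 0.43  -0.189  0.011]
top 5026 [ 0.43058205 -0.18947081] 0.00934564302712702
((430.6934814453125, -189.59039306640625), (120.02349853515625, 120.26115417480469), 10.266487121582031)
side 2199 [ 0.4318375 -0.1912429] 0.01080443833002673
((432.9785461425781, -189.44032287597656), (119.55065155029297, 122.58599090576172), 10.229415893554688)
cruet [ 0.471 -0.023  0.121]
top 1138 (np.float64(0.47018072143758), np.float64(-0.021392585455980856), np.float64(0.020506978025662835)) 0.12540488191851207
side 1412 (np.float64(0.4738964966399389), np.float64(-0.0123861594088715), np.float64(0.017504449919814865)) 0.12727255958233305
```

move_arm:
  plan:
    - [0,0,-0.84,0,0,0,60]
    - [0,0,-0.84,0,0,0,60]
    - [0,0,-0.83,0,0,0,60]
    - [0,0,-0.83,0,0,0,60]
    - [0,0,0,-0.56,-1,0,60]
    - [0,0,0,-0.56,-1,0,60]
    - [0,0,0,-0.56,-1,0,60]
    - [0,0,0,-0.56,-1,0,60]
    - [0,0,0,-0.56,-1,0,60]
    - [0,0,0,-0.56,-1,0,60]
  force: 20

```text
t: 1.1
tool_pos: [0.2898, 0.4124, 0.2292]
orientation: [0.0, -3.141, 0.001]
force: [0.2, 0.1, 0.4]
opening: 0.06
gripper_force: 0.0
```

move_arm:
  plan:
    - [0,0,0,-0.56,-1,0,60]
    - [0,0,0,-0.56,-1,0,60]
    - [0,0,0,-0.56,-1,0,60]
    - [0,0,0,-0.56,-1,0,60]
    - [0,0,0,-0.56,-1,0,60]
    - [0,0,0,-0.56,-1,0,60]
    - [0,0,0,-0.56,-1,0,60]
    - [0,0,0,-0.56,-1,0,60]
    - [0,0,0,-0.56,-1,0,60]
    - [0,0,0,-0.56,-1,0,60]

```text
t: 2.1
tool_pos: [0.4297, 0.1625, 0.2293]
orientation: [-0.0, -3.141, 0.0]
force: [0.7, 1.0, -0.9]
opening: 0.0602
gripper_force: 0.0
```

move_arm:
  plan:
    - [0,0,0,-0.56,-1,0,60]
    - [0,0,0,-0.56,-1,0,60]
    - [0,0,0,-0.56,-1,0,60]
    - [0,0,0,-0.56,-1,0,60]
    - [0,0,0,-0.56,-1,0,60]
    - [0,0,0,-0.56,-1,0,60]
    - [0,0,0,-0.56,-1,0,60]
    - [0,0,0,-0.56,-1,0,60]
    - [0,0,0,-0.56,-1,0,60]
    - [0,0,0,-0.56,-1,0,60]

```text
t: 3.1
tool_pos: [0.5698, -0.0874, 0.2291]
orientation: [-0.0, -3.141, -0.0]
force: [0.1, 0.3, -0.3]
opening: 0.06
gripper_force: 0.0
```

move_arm:
  plan:
    - [0,0,0,-0.56,-1,0,60]
    - [0,0,0,-0.56,-1,0,60]
    - [0,0,0,-0.56,-1,0,60]
    - [0,0,0,-0.56,-1,0,60]
    - [0,0,0,-0.13,-0.34,0.5,60]
    - [0,0,0,0,0,0.8,60]
    - [0,0,0,0,0,0.8,60]
    - [0,0,0,0,0,0.5,60]
    - [0,0,0,0,0,0,60]
    - [0,0,0,0,0,0,60]

```text
t: 4.1
tool_pos: [0.6287, -0.1944, 0.1647]
orientation: [0.001, -3.141, -0.0]
force: [0.1, -0.2, 0.6]
opening: 0.0598
gripper_force: 0.0
```

```bash
python3 - <<'E'
from h import *
s=read_state(); print(np.round(s["tool_pos"],4))
for n in("top","side"):
    d=read_camera(n); cv2.imwrite(f"pics/{n}1.png",d["frame"][...,::-1])
    t=near(cloud(d),(.629,-.196),.1,.125,.02); print(n,len(t),np.round(circ(t),4) if len(t)>5 else 0)
a=cv2.imread("pics/side1.png")[80:260,200:440]; cv2.imwrite("pics/c1.png",cv2.resize(a,None,fx=3,fy=3))
E
```

```text
[ 0.6287 -0.1944  0.1647]
top 66 [ 0.6208 -0.1927  0.0049]
side 152 [ 0.6296 -0.1942  0.0085]
```

View pics/c1.png

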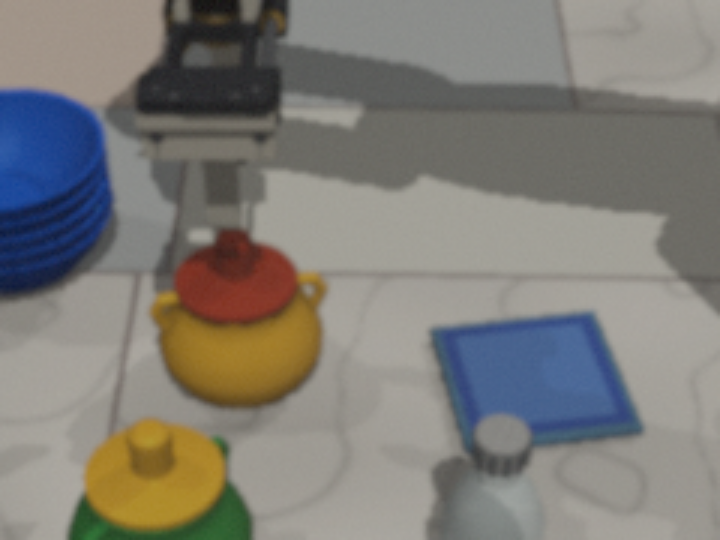

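The crop shows the fingers above the red knob at about (235,240), lined up with it. I'll descend, close and lift.

move_arm:
  plan:
    - [0,0,0,0,-0.08,0.8,60]
    - [0,0,0,0,0,0.8,60]
    - [0,0,0,0,0,0.5,60]
    - [0,0,0,0,0,0.3,60]
    - [0,0,0,0,0,0,0]
    - [0,0,0,0,0,0,0]
    - [0,0,0,0,0,0,0]
    - [0,0,0,0,0,0,0]
    - [0,0,0,0,0,0,0]
    - [0,0,0,0,0,0,0]
  force: 20

```text
t: 5.2
tool_pos: [0.6293, -0.1971, 0.1054]
orientation: [0.0, 3.14, -0.001]
force: [-0.4, 0.2, 2.0]
opening: 0.0241
gripper_force: 20.0
```

move_arm:
  plan:
    - [0,0,0,0,0,-0.4,0]
    - [0,0,0,0,0,-0.6,0]
    - [0,0,0,0,0,-0.6,0]
    - [0,0,0,0.5,0,0,0]
    - [0,0,0,1,0,0,0]
    - [0,0,0,1,0.1,0,0]
    - [0,0,0,1,0.1,0,0]
    - [0,0,0,1,0.1,0,0]
    - [0,0,0,1,0,0,0]
    - [0,0,0,1,0,0,0]

```text
t: 6.2
tool_pos: [0.466, -0.1895, 0.1463]
orientation: [-0.0, 3.14, -0.002]
force: [-1.1, -0.4, -0.5]
opening: 0.0239
gripper_force: 20.0
```

move_arm:
  plan:
    - [0,0,0,1,0,0.5,0]
    - [0,0,0,0.4,0,0.8,0]
    - [0,0,0,0,0,0.8,0]
    - [0,0,0,0,0,0.8,0]
    - [0,0,0,0,0,0.6,0]
    - [0,0,0,0,0,0.3,0]
    - [0,0,0,0,0,0.2,0]
    - [0,0,0,0,0,0.0,0]
    - [0,0,0,0,0,0,0]
    - [0,0,0,0,0,0,0]

```text
t: 7.2
tool_pos: [0.432, -0.1897, 0.0456]
orientation: [-0.0, 3.14, -0.001]
force: [0.4, -0.3, -0.6]
opening: 0.0239
gripper_force: 20.0
```

```bash
python3 - <<'E'
from h import *
s=read_state(); print(np.round(s["tool_pos"],4),s["force"])
for n in("top","side"):
    p=cloud(read_camera(n)); 
    for r in [(.629,-.2015)]:
        t=near(p,r,.077,.084,.045); print(n,"rim",len(t),np.round(circ(t),4), (t.min(0)+t.max(0))/2)
    k=near(p,(.431,-.19),.0,.07,.045); print(len(k),k[:,2].min(), np.percentile(k[:,2],[10,50,90]))
E
```

```text
[ 0.432  -0.1897  0.0456] [ 0.44817168 -0.32683915 -0.58207002]
top rim 649 [ 0.6274 -0.2005  0.035 ] [ 0.62741229 -0.20081403  0.07988832]
430 0.006458369544135806 [0.00876601 0.02443285 0.02752908]
side rim 362 [ 0.6289 -0.1992  0.0352] [ 0.62823955 -0.20043747  0.08015145]
1025 0.006756858788670217 [0.01057529 0.02702325 0.03657844]
```

move_arm:
  plan:
    - [0,0,0,0,0,0.06,0]
    - [0,0,0,0,0,0.06,0]
    - [0,0,0,0,0,0,0]
    - [0,0,0,0,0,0,40]
    - [0,0,0,0,0,0,60]
    - [0,0,0,0,0,0,60]
    - [0,0,0,0,0,0,60]
    - [0,0,0,0,0,-0.5,60]
    - [0,0,0,0,0,-1,60]
    - [0,0,0,0,0,-1,60]

```text
t: 8.3
tool_pos: [0.431, -0.1891, 0.1053]
orientation: [0.0, -3.141, -0.001]
force: [0.9, -1.1, 0.7]
opening: 0.0604
gripper_force: 0.0
```

move_arm:
  plan:
    - [0,0,0,0,0,-1,60]
    - [0,0,0,0,0,-1,60]
    - [0,0,0,-0.5,0.3,-0.4,60]
    - [0,0,0,-1,0.7,0,60]
    - [0,0,0,-1,0.7,0,60]
    - [0,0,0,-1,0.7,0,60]
    - [0,0,0,-1,0.7,0,60]
    - [0,0,0,-1,0.7,0,60]
    - [0,0,0,-1,0.7,0,60]
    - [0,0,0,-1,0.7,0,60]

```text
t: 9.3
tool_pos: [0.6199, -0.0585, 0.1652]
orientation: [-0.0, 3.141, -0.0]
force: [0.2, -0.1, 0.9]
opening: 0.0603
gripper_force: 0.0
```

move_arm:
  plan:
    - [0,0,0,-1,0.7,0,60]
    - [0,0,0,-0.82,0.64,0,60]
    - [0,0,0,0,0,0.6,60]
    - [0,0,0,0,0,0,60]
    - [0,0,0,0,0,0,60]
    - [0,0,0,0,0,0,60]
    - [0,0,0,0,0,0,60]
    - [0,0,0,0,0,0,60]
    - [0,0,0,0,0,0,60]
    - [0,0,0,0,0,0,60]

```text
t: 10.3
tool_pos: [0.6643, -0.026, 0.1493]
orientation: [0.0, 3.141, -0.0]
force: [0.3, -0.3, -0.3]
opening: 0.0602
gripper_force: 0.0
```

move_arm:
  plan:
    - [0,0,0,0,0,0.8,60]
    - [0,0,0,0,0,0.6,60]
    - [0,0,0,0,0,0.37,60]
    - [0,0,0,0,0,0,60]
    - [0,0,0,0,0,0,0]
    - [0,0,0,0,0,0,0]
    - [0,0,0,0,0,0,0]
    - [0,0,0,0,0,0,0]
    - [0,0,0,0,0,0,0]
    - [0,0,0,0,0,0,0]

```text
t: 11.3
tool_pos: [0.6646, -0.026, 0.1054]
orientation: [0.0, 3.141, -0.0]
force: [-0.5, -0.7, 1.8]
opening: 0.0233
gripper_force: 20.0
```

move_arm:
  plan:
    - [0,0,0,0,0,-0.4,0]
    - [0,0,0,0,0,-0.6,0]
    - [0,0,0,0,0,-0.6,0]
    - [0,0,0,0.1,-0.5,0,0]
    - [0,0,0,0.2,-1,0,0]
    - [0,0,0,0.2,-1,0,0]
    - [0,0,0,0.2,-1,0,0]
    - [0,0,0,0.2,-1,0,0]
    - [0,0,0,0.2,-1,0,0]
    - [0,0,0,0.2,-1,0,0]

```text
t: 12.3
tool_pos: [0.6312, -0.1903, 0.1451]
orientation: [0.001, 3.141, -0.001]
force: [-0.5, 0.1, -0.6]
opening: 0.0236
gripper_force: 20.0
```

move_arm:
  plan:
    - [0,0,0,0.14,-0.48,0,0]
    - [0,0,0,0,0,0.4,0]
    - [0,0,0,0,0,0.4,0]
    - [0,0,0,0,0,0.2,0]
    - [0,0,0,0,0,0,0]
    - [0,0,0,0,0,0,0]
    - [0,0,0,0,0,0,0]
    - [0,0,0,0,0,0,0]
    - [0,0,0,0,0,0,0]
    - [0,0,0,0,0,0,0]

```text
t: 13.3
tool_pos: [0.6285, -0.2004, 0.1202]
orientation: [0.0, 3.141, -0.0]
force: [-0.6, 0.0, -2.7]
opening: 0.0234
gripper_force: 20.0
```

```bash
cat >> h.py <<'E'
def rim(c,lid=None):
    print(np.round(read_state()["tool_pos"],4))
    for n in("top","side"):
        d=read_camera(n); p=cloud(d); t=near(p,c,.077,.084,.045); print(n,"rim",np.round(circ(t),4) if len(t)>9 else 0)
        if lid is not None:
            q=near(p,lid,*(.085+.02,.16),.07)
            if len(q): print(" lid z",np.round(np.percentile(q[:,2],[5,50,95]),4))
    return d
E
python3 - <<'E'
from h import *
d=rim((.665,-.0235)); cv2.imwrite("pics/c2.png",cv2.resize(d["frame"][100:300,160:440,::-1],None,fx=2.5,fy=2.5))
E
```

```text
[ 0.6285 -0.2004  0.1202]
top rim [ 0.6631 -0.0225  0.0349]
side rim [ 0.6653 -0.0221  0.0354]
```

View pics/c2.png

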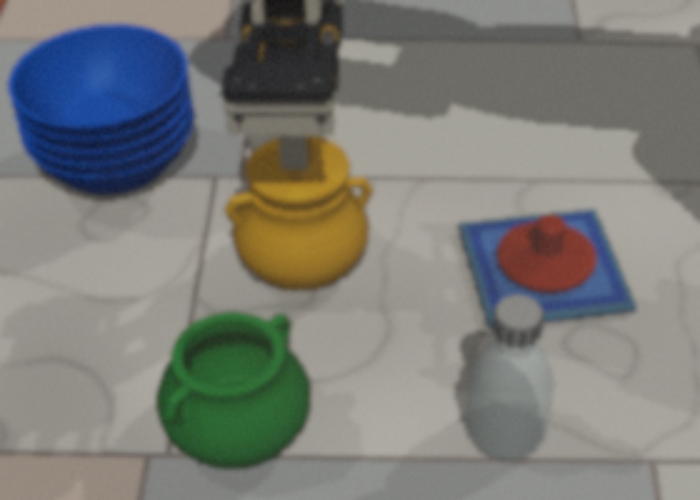

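The crop shows the yellow lid hovering centred over the yellow pot at (300,170), with the red lid flat on the tile at (547,250). I'll lower and release.

move_arm:
  plan:
    - [0,0,0,0,0,0.3,0]
    - [0,0,0,0,0,0.2,0]
    - [0,0,0,0,0,0.08,0]
    - [0,0,0,0,0,0,0]
    - [0,0,0,0,0,0,40]
    - [0,0,0,0,0,0,60]
    - [0,0,0,0,0,0,60]
    - [0,0,0,0,0,-0.5,60]
    - [0,0,0,0,0,-1,60]
    - [0,0,0,0,0,-0.8,60]

```text
t: 14.4
tool_pos: [0.6285, -0.2004, 0.1648]
orientation: [0.0, 3.141, -0.0]
force: [0.9, -0.9, 0.2]
opening: 0.0595
gripper_force: 0.0
```

move_arm:
  plan:
    - [0,0,0,0,0.5,0,60]
    - [0,0,0,0,1,0,60]
    - [0,0,0,-0.1,1,0,60]
    - [0,0,0,-0.1,1,0,60]
    - [0,0,0,-0.1,1,0,60]
    - [0,0,0,-0.1,1,0,60]
    - [0,0,0,-0.1,1,0,60]
    - [0,0,0,-0.1,1,0,60]
    - [0,0,0,-0.1,1,0,60]
    - [0,0,0,-0.05,1,0,60]

```text
t: 15.4
tool_pos: [0.6466, 0.039, 0.1622]
orientation: [0.0, -3.141, -0.0]
force: [0.5, 0.5, -0.3]
opening: 0.0602
gripper_force: 0.0
```

move_arm:
  plan:
    - [0,0,0,0,1,0,60]
    - [0,0,0,0,1,0,60]
    - [0,0,0,0,1,0,60]
    - [0,0,0,0,1,0,60]
    - [0,0,0,0,1,0,60]
    - [0,0,0,0,1,0,60]
    - [0,0,0,0,1,0,60]
    - [0,0,0,0,0.86,0,60]
    - [0,0,0,0,0,0.6,60]
    - [0,0,0,0,0,0,60]

```text
t: 16.4
tool_pos: [0.6449, 0.2338, 0.1442]
orientation: [0.002, -3.137, 0.002]
force: [-0.8, -0.4, -1.1]
opening: 0.0601
gripper_force: 0.0
```

move_arm:
  plan:
    - [0,0,0,0,0,0,60]
    - [0,0,0,0,0,0.6,60]
    - [0,0,0,0,0,0.3,60]
    - [0,0,0,0,0,0,60]
    - [0,0,0,0,0,0,60]
    - [0,0,0,0,0,0,60]
    - [0,0,0,0,0,0,60]
    - [0,0,0,0,0,0,60]
    - [0,0,0,0,0,0,60]
    - [0,0,0,0,0,0,60]

```text
t: 17.4
tool_pos: [0.6472, 0.2337, 0.1255]
orientation: [-0.0, 3.141, 0.0]
force: [0.4, -0.8, -0.6]
opening: 0.0596
gripper_force: 0.0
```

move_arm:
  plan:
    - [0,0,0,0,0,0.5,60]
    - [0,0,0,0,0,0.32,60]
    - [0,0,0,0,0,0,60]
    - [0,0,0,0,0,0,0]
    - [0,0,0,0,0,0,0]
    - [0,0,0,0,0,0,0]
    - [0,0,0,0,0,0,0]
    - [0,0,0,0,0,0,0]
    - [0,0,0,0,0,0,0]
    - [0,0,0,0,0,0,0]

```text
t: 18.4
tool_pos: [0.6473, 0.2336, 0.1053]
orientation: [0.0, 3.141, -0.0]
force: [-0.3, -0.6, 1.9]
opening: 0.0237
gripper_force: 20.0
```

move_arm:
  plan:
    - [0,0,0,0,0,-0.4,0]
    - [0,0,0,0,0,-0.6,0]
    - [0,0,0,0,0,-0.6,0]
    - [0,0,0,-0.09,-0.5,0,0]
    - [0,0,0,-0.1,-1,0,0]
    - [0,0,0,-0.1,-1,0,0]
    - [0,0,0,-0.1,-1,0,0]
    - [0,0,0,-0.1,-1,0,0]
    - [0,0,0,-0.1,-1,0,0]
    - [0,0,0,-0.1,-1,0,0]

```text
t: 19.4
tool_pos: [0.6644, 0.0692, 0.1451]
orientation: [0.001, 3.141, -0.0]
force: [0.4, 0.4, -2.6]
opening: 0.0236
gripper_force: 20.0
```

move_arm:
  plan:
    - [0,0,0,0,-1,0,0]
    - [0,0,0,0,-1,0,0]
    - [0,0,0,0,-1,0,0]
    - [0,0,0,0,-0.74,0,0]
    - [0,0,0,0,0,0.4,0]
    - [0,0,0,0,0,0.4,0]
    - [0,0,0,0,0,0.2,0]
    - [0,0,0,0,0,0,0]
    - [0,0,0,0,0,0,0]
    - [0,0,0,0,0,0,0]

```text
t: 20.4
tool_pos: [0.6647, -0.0217, 0.1203]
orientation: [-0.001, 3.141, -0.0]
force: [0.1, -0.5, -1.9]
opening: 0.0238
gripper_force: 20.0
```

```bash
python3 - <<'E'
from h import *
d=rim((.6495,.235)); cv2.imwrite("pics/c3.png",cv2.resize(d["frame"][140:460,160:460,::-1],None,fx=1.8,fy=1.8))
E
```

```text
[ 0.6647 -0.0217  0.1203]
top rim [0.6486 0.2358 0.0347]
side rim [0.6502 0.2359 0.0352]
```

View pics/c3.png

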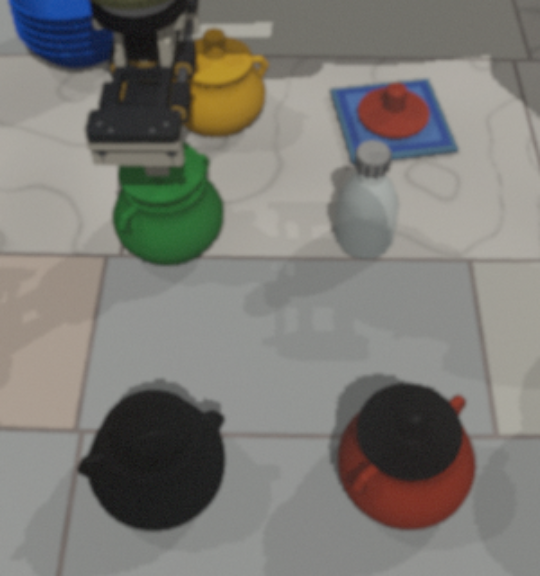

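The crop shows the green lid centred over the green pot (165,185) and the yellow lid seated (215,70). The black pot is now open at (155,440).

move_arm:
  plan:
    - [0,0,0,0,-0.03,0.3,0]
    - [0,0,0,0,0,0.2,0]
    - [0,0,0,0,0,0.08,0]
    - [0,0,0,0,0,0,0]
    - [0,0,0,0,0,0,40]
    - [0,0,0,0,0,0,60]
    - [0,0,0,0,0,0,60]
    - [0,0,0,0,0,-0.5,60]
    - [0,0,0,0,0,-1,60]
    - [0,0,0,0,0,-0.8,60]

```text
t: 21.5
tool_pos: [0.6646, -0.0231, 0.1649]
orientation: [0.0, 3.141, -0.0]
force: [-0.1, 0.1, 0.5]
opening: 0.0595
gripper_force: 0.0
```

move_arm:
  plan:
    - [0,0,0,0.4,0.5,0,60]
    - [0,0,0,0.8,1,0,60]
    - [0,0,0,0.8,1,0,60]
    - [0,0,0,0.8,1,0,60]
    - [0,0,0,0.8,1,0,60]
    - [0,0,0,0.8,1,0,60]
    - [0,0,0,0.8,1,0,60]
    - [0,0,0,0.8,1,0,60]
    - [0,0,0,0.8,1,0,60]
    - [0,0,0,0.8,1,0,60]

```text
t: 22.5
tool_pos: [0.4739, 0.2155, 0.1643]
orientation: [0.0, 3.14, 0.001]
force: [-0.4, 0.0, 0.0]
opening: 0.0601
gripper_force: 0.0
```

move_arm:
  plan:
    - [0,0,0,0.8,0.62,0,60]
    - [0,0,0,0,0,0.6,60]
    - [0,0,0,0,0,0.6,60]
    - [0,0,0,0,0,0.3,60]
    - [0,0,0,0,0,0,60]
    - [0,0,0,0,0,0,60]
    - [0,0,0,0,0,0,60]
    - [0,0,0,0,0,0,60]
    - [0,0,0,0,0,0,60]
    - [0,0,0,0,0,0,60]

```text
t: 23.5
tool_pos: [0.4545, 0.23, 0.1257]
orientation: [0.0, 3.141, 0.0]
force: [-0.2, -0.6, 0.4]
opening: 0.0602
gripper_force: 0.0
```

move_arm:
  plan:
    - [0,0,0,0,0,0.5,60]
    - [0,0,0,0,0,0.32,60]
    - [0,0,0,0,0,0,60]
    - [0,0,0,0,0,0,0]
    - [0,0,0,0,0,0,0]
    - [0,0,0,0,0,0,0]
    - [0,0,0,0,0,0,0]
    - [0,0,0,0,0,0,0]
    - [0,0,0,0,0,0,0]
    - [0,0,0,0,0,0,0]

```text
t: 24.5
tool_pos: [0.4545, 0.2299, 0.1051]
orientation: [0.0, 3.141, 0.0]
force: [-0.4, 0.7, 1.5]
opening: 0.0235
gripper_force: 20.0
```

move_arm:
  plan:
    - [0,0,0,0,0,-0.4,0]
    - [0,0,0,0,0,-0.6,0]
    - [0,0,0,0,0,-0.6,0]
    - [0,0,0,-0.5,0,0,0]
    - [0,0,0,-1,0.1,0,0]
    - [0,0,0,-1,0.1,0,0]
    - [0,0,0,-1,0.04,0,0]
    - [0,0,0,-1,0,0,0]
    - [0,0,0,-1,0,0,0]
    - [0,0,0,-1,0,0,0]

```text
t: 25.5
tool_pos: [0.6184, 0.2361, 0.1466]
orientation: [-0.0, 3.14, 0.001]
force: [-0.1, 0.5, -0.9]
opening: 0.0239
gripper_force: 20.0
```

move_arm:
  plan:
    - [0,0,0,-0.8,0,0,0]
    - [0,0,0,-0.5,0,0,0]
    - [0,0,0,0,0,0.4,0]
    - [0,0,0,0,0,0.4,0]
    - [0,0,0,0,0,0.2,0]
    - [0,0,0,0,0,0,0]
    - [0,0,0,0,0,0,0]
    - [0,0,0,0,0,0,0]
    - [0,0,0,0,0,0,0]
    - [0,0,0,0,0,0,0]

```text
t: 26.5
tool_pos: [0.6495, 0.236, 0.1204]
orientation: [-0.0, 3.141, 0.0]
force: [0.6, 0.2, -0.9]
opening: 0.0236
gripper_force: 20.0
```

```bash
python3 - <<'E'
from h import *
d=rim((.4513,.2312)); cv2.imwrite("pics/c4.png",cv2.resize(d["frame"][140:480,160:460,::-1],None,fx=1.7,fy=1.7))
E
```

```text
[0.6495 0.236  0.1204]
top rim [0.4502 0.2309 0.0348]
side rim [0.4526 0.2318 0.0351]
```

View pics/c4.png

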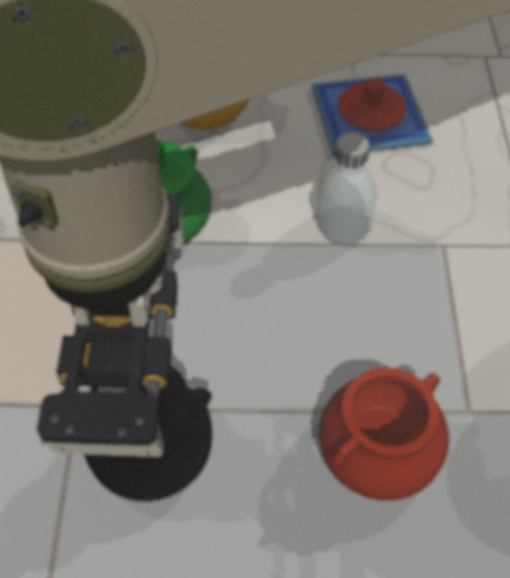

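The crop shows the gripper with the black lid over the black pot at (145,430), and the red pot open at (395,410). I'll lower and release.

move_arm:
  plan:
    - [0,0,0,0,0,0.3,0]
    - [0,0,0,0,0,0.2,0]
    - [0,0,0,0,0,0.08,0]
    - [0,0,0,0,0,0,0]
    - [0,0,0,0,0,0,40]
    - [0,0,0,0,0,0,60]
    - [0,0,0,0,0,0,60]
    - [0,0,0,0,0,-0.5,60]
    - [0,0,0,0,0,-1,60]
    - [0,0,0,0,0,-0.8,60]

```text
t: 27.6
tool_pos: [0.6496, 0.236, 0.1649]
orientation: [-0.0, 3.141, 0.0]
force: [-0.1, 0.8, 0.5]
opening: 0.0592
gripper_force: 0.0
```

move_arm:
  plan:
    - [0,0,0,0.25,-0.5,0,60]
    - [0,0,0,0.5,-1,0,60]
    - [0,0,0,0.5,-1,0,60]
    - [0,0,0,0.5,-1,0,60]
    - [0,0,0,0.5,-1,0,60]
    - [0,0,0,0.5,-1,0,60]
    - [0,0,0,0.5,-1,0,60]
    - [0,0,0,0.5,-1,0,60]
    - [0,0,0,0.5,-1,0,60]
    - [0,0,0,0.5,-1,0,60]

```text
t: 28.6
tool_pos: [0.5304, -0.0025, 0.1642]
orientation: [-0.0, 3.14, -0.0]
force: [0.2, -0.5, -0.1]
opening: 0.0602
gripper_force: 0.0
```

move_arm:
  plan:
    - [0,0,0,0.5,-1,0,60]
    - [0,0,0,0.5,-1,0,60]
    - [0,0,0,0.5,-1,0,60]
    - [0,0,0,0.5,-1,0,60]
    - [0,0,0,0.5,-1,0,60]
    - [0,0,0,0.5,-1,0,60]
    - [0,0,0,0.5,-1,0,60]
    - [0,0,0,0.49,-0.5,0,60]
    - [0,0,0,0,0,1,60]
    - [0,0,0,0,0,1,60]

```text
t: 29.6
tool_pos: [0.4318, -0.1905, 0.1146]
orientation: [0.002, 3.138, -0.003]
force: [0.6, 0.2, -0.3]
opening: 0.0599
gripper_force: 0.0
```

```bash
python3 - <<'E'
from h import *
s=read_state(); print(np.round(s["tool_pos"],4))
for n in("top","side"):
    p=cloud(read_camera(n))
    for k,c,z in[("red",(.431,-.19),0.01-.073),("black",(.6495,.236),0),("green",(.6645,-.023),0),("yellow",(.6285,-.2),0)]:
        t=near(p,c,.1+z,.117+z,.02); d=near(p,c,.085+z,.098+z,.06);tt=near(p,c,.117+z,.13+z,.02)
        print(n,k,len(t),np.round(circ(t),4) if len(t)>9 else 0,((d.min(0)+d.max(0))/2).round(4) if len(d) else 0, np.median(tt[:,2]) if len(tt) else 0)
E
```

```text
[ 0.4318 -0.1905  0.1146]
top red 0 0 [ 0.4343 -0.2009  0.0245] 0
top black 128 [0.6466 0.2362 0.0106] [0.6462 0.237  0.0914] 0.11838280811754935
top green 107 [ 0.6637 -0.0211  0.0109] [ 0.6626 -0.0214  0.0914] 0.1184510737491798
top yellow 138 [ 0.6251 -0.1972  0.0103] [ 0.6254 -0.1978  0.0914] 0.11830886741650878
side red 91 [ 0.4342 -0.1861  0.0103] [ 0.4335 -0.1857  0.0283] 0.056757617884647685
side black 125 [0.6497 0.238  0.0109] [0.65   0.2377 0.0915] 0.1194646568593936
side green 113 [ 0.6654 -0.0205  0.011 ] [ 0.6653 -0.0202  0.0915] 0.11963440288618331
side yellow 95 [ 0.6281 -0.1984  0.011 ] [ 0.6281 -0.1971  0.0915] 0.11862652966419715
```

move_arm:
  plan:
    - [0,0,0,0,0.06,0.8,60]
    - [0,0,0,0,0,0.8,60]
    - [0,0,0,0,0,0.7,60]
    - [0,0,0,0,0,0.5,60]
    - [0,0,0,0,0,0,60]
    - [0,0,0,0,0,0,0]
    - [0,0,0,0,0,0,0]
    - [0,0,0,0,0,0,0]
    - [0,0,0,0,0,0,0]
    - [0,0,0,0,0,0,0]

```text
t: 30.7
tool_pos: [0.4311, -0.1878, 0.0433]
orientation: [0.0, 3.141, -0.001]
force: [-0.5, -1.8, 0.4]
opening: 0.0242
gripper_force: 0.5
```

move_arm:
  plan:
    - [0,0,0,0,0,0,0]
    - [0,0,0,0,0,0,0]
    - [0,0,0,0,0,-0.4,0]
    - [0,0,0,0,0,-0.8,0]
    - [0,0,0,0,0,-1,0]
    - [0,0,0,0,0,-1,0]
    - [0,0,0,0,0,-1,0]
    - [0,0,0,0,0,-1,0]
    - [0,0,0,0,0,-1,0]
    - [0,0,0,0,0,-0.2,0]

```text
t: 31.7
tool_pos: [0.4322, -0.1883, 0.2065]
orientation: [-0.0, 3.137, -0.004]
force: [0.2, -0.3, -0.9]
opening: 0.0236
gripper_force: 20.0
```

move_arm:
  plan:
    - [0,0,0,0,0.5,0,0]
    - [0,0,0,0,1,0,0]
    - [0,0,0,-0.1,1,0,0]
    - [0,0,0,-0.1,1,0,0]
    - [0,0,0,-0.1,1,0,0]
    - [0,0,0,-0.1,1,0,0]
    - [0,0,0,-0.1,1,0,0]
    - [0,0,0,-0.1,1,0,0]
    - [0,0,0,-0.1,1,0,0]
    - [0,0,0,-0.1,1,0,0]

```text
t: 32.7
tool_pos: [0.4493, 0.0517, 0.2006]
orientation: [0.0, -3.138, -0.0]
force: [-0.3, -0.0, -1.4]
opening: 0.0235
gripper_force: 20.0
```

move_arm:
  plan:
    - [0,0,0,0,1,0,0]
    - [0,0,0,0,1,0,0]
    - [0,0,0,0,1,0,0]
    - [0,0,0,0,1,0,0]
    - [0,0,0,0,1,0,0]
    - [0,0,0,0,1,0,0]
    - [0,0,0,0,0.9,0,0]
    - [0,0,0,0,0.36,0,0]
    - [0,0,0,0,0,0.6,0]
    - [0,0,0,0,0,0.8,0]

```text
t: 33.7
tool_pos: [0.4508, 0.2312, 0.1668]
orientation: [-0.001, 3.141, -0.0]
force: [0.5, 0.2, -1.3]
opening: 0.0236
gripper_force: 20.0
```

move_arm:
  plan:
    - [0,0,0,0,0,0.8,0]
    - [0,0,0,0,0,0.6,0]
    - [0,0,0,0,0,0.3,0]
    - [0,0,0,0,0,0,0]
    - [0,0,0,0,0,0,0]
    - [0,0,0,0,0,0,0]
    - [0,0,0,0,0,0,0]
    - [0,0,0,0,0,0,0]
    - [0,0,0,0,0,0,0]
    - [0,0,0,0,0,0,0]

```text
t: 34.7
tool_pos: [0.4509, 0.2315, 0.1255]
orientation: [-0.0, 3.141, 0.0]
force: [0.2, -0.5, -1.0]
opening: 0.0235
gripper_force: 20.0
```

Lower 19 mm, to 0.1065.

move_arm:
  plan:
    - [0,0,0,0,0,0.4,0]
    - [0,0,0,0,0,0.26,0]
    - [0,0,0,0,0,0.1,0]
    - [0,0,0,0,0,0,0]
    - [0,0,0,0,0,0,0]
    - [0,0,0,0,0,0,40]
    - [0,0,0,0,0,0,60]
    - [0,0,0,0,0,0,60]
    - [0,0,0,0,0,0,60]
    - [0,0,0,0,0,-0.5,60]

```text
t: 35.7
tool_pos: [0.4495, 0.2309, 0.1175]
orientation: [-0.0, -3.138, 0.002]
force: [-0.4, -0.2, -0.0]
opening: 0.0574
gripper_force: 0.0
```

move_arm:
  plan:
    - [0,0,0,0,0,-1,60]
    - [0,0,0,0,0,-1,60]
    - [0,0,0,0,0,-1,60]
    - [0,0,0,0,0,-1,60]
    - [0,0,0,1,0,0,60]
    - [0,0,0,1,-1,0,60]
    - [0,0,0,0,-1,0,60]
    - [0,0,0,0,-1,0,60]
    - [0,0,0,0,-1,0,60]
    - [0,0,0,0,0,0,60]

```text
t: 36.7
tool_pos: [0.4011, 0.1295, 0.22]
orientation: [0.004, 3.14, -0.001]
force: [1.0, 0.8, 0.8]
opening: 0.06
gripper_force: 0.0
```

```bash
python3 - <<'E'
from h import *
for n in("top","side"):
    f=read_camera(n); p=cloud(f); cv2.imwrite(f"pics/{n}9.png",f["frame"][...,::-1])
    for k,c in[("red",(.4513,.2315)),("black",(.6495,.236)),("green",(.6645,-.023)),("yellow",(.6285,-.2))]:
        t=near(p,c,.1,.117,.02); d=near(p,c,.085,.098,.06);tt=near(p,c,.117,.13,.02)
        print(n,k,len(t),np.round(circ(t),4) if len(t)>9 else 0,((d.min(0)+d.max(0))/2).round(4) if len(d) else 0, np.median(tt[:,2]) if len(tt) else 0)
E
```

```text
top red 112 [0.4493 0.2318 0.0106] [0.4512 0.2323 0.0914] 0.11861243299659999
top black 134 [0.6467 0.2365 0.0107] [0.647  0.2379 0.0913] 0.11838849738468574
top green 110 [ 0.6635 -0.0209  0.0108] [ 0.6635 -0.0214  0.0914] 0.11842391933852618
top yellow 137 [ 0.6252 -0.1975  0.0105] [ 0.6261 -0.1981  0.0913] 0.11820852023381918
side red 117 [0.4525 0.233  0.0113] [0.4521 0.2332 0.0915] 0.1191663663481678
side black 124 [0.6496 0.2381 0.0108] [0.6499 0.2379 0.0914] 0.11949917573882343
side green 111 [ 0.6653 -0.0206  0.011 ] [ 0.6654 -0.0205  0.0915] 0.11959122040231845
side yellow 101 [ 0.6281 -0.1975  0.0107] [ 0.628  -0.1964  0.0915] 0.11881400288460783
```

View pics/side9.png

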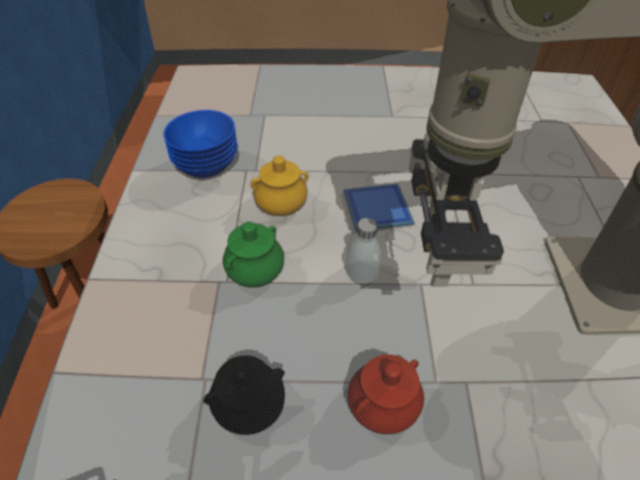

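The picture shows all four pots wearing their own lids flat: yellow (280,185), green (253,250), black (245,390) and red (387,390). The cruet stands at (365,250) and the arm is clear.

```bash
python3 -c "from plant import close_job; print(close_job())"
```

```text
the job is handed in; nothing more can be done
None
```

All four lids are on the pots of their own colour, each seated flat within about 4 mm of its pot's centre by the cameras; the job was handed in at about 37 s, and the hand-in call returned no verdict.

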